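Lock the sprung keeper over the white cast

ROBOT

A 7-joint arm with a two-finger parallel gripper is mounted at the origin on a cart in front of the work surface, level with it; the furniture and walls round the work are solid. World frame = base frame: x ahead of the robot, y to its left, z up, the work surface at z = 0. Lengths are in m, angles in rad, forces in N, time in s.
With the tool pointing down it reaches from about 0.425 to 0.875 m from the base axis. Payload 4.7 kg.
Tool frame: the origin (TCP) lies between the finger pads; the fingertips stand 14 mm ahead of it and the grasp point (between the pads) lies 5 mm behind it; z points along the fingers, y is the line along which they close (so a half turn about z gives the same grasp; the last joint's range is limited). The gripper opens to 87 mm and grips with 3 to 60 N. Pads are 19 mm wide; open, the fingers measure 117 mm over their backs; the gripper's body (75 mm by 190 mm) begins 51 mm behind the grasp point.
Start: joints at [1.281, 0.321, -0.07, 1.45, 0.023, 1.371, -0.057], TCP at [0.194, -0.62, 0.237] pointing down, gripper open.
Joint ranges: [-2.86, 2.86], [-0.3, 2.09], [-1.38, 1.24], [0.06, 2.45], [-1.56, 4.7], [0.09, 2.05], [-2.69, 2.69]. Speed limits (rad/s): [2.57, 2.57, 3.14, 3.14, 3.14, 3.14, 3.14].

INTERFACE

Orientations are given as a rotation vector (axis times angle).
In Python, from bench import ctrl gives the robot as it stands.
- The arm moves only by the tool step_arm, never from a script. Its argument "commands" is a list of rows, each an object with "travel": the shift along the tool's x, y, z in m, a list of three; "turn": the turn, a rotation vector about the tool's x, y, z in degrees, a list of three. A call has 1 to 5 rows; each row is the pose to reach, as a shift and turn from the pose commanded when the call began, along the tool's axes at that moment; what a row does not reach only later rows make up. A row lasts 1/10 s, in which the tool goes at most 50 mm and 8.59 degrees, less where a joint would pass 70% of its speed; a pose out of reach is approached as far as the arm can. A call with a gripper value outside its range is refused whole. "gripper" is the opening, from 0 (shut) to 1 (fully open), set as the call begins (left out, the last holds). The fingers move at their own pace and stop on an object; "force" is the grip in N (left out, the last holds). Time passes only in rows, so rows that repeat a pose let the fingers close. It gives the time, the measured TCP pose, the force, the opening and the grip force at its end, in the units of the state.
- ctrl.get_state(): the state, without advancing time (a new reading comes with each control period).
- ctrl.get_image(name): name is "side" or "top"; returns the picture (480x640x3 uint8, red, green, blue); there is no depth.
- ctrl.camera_model(name): a dict with "fx", "fy", "cx", "cy" (pixels), "R" (3x3) and "t" (3): a world point X has camera coordinates R X + t. Camera axes: x right, y down, z forward; pixel columns grow to the right and rows downward; lengths in m; the calibration is good to about 2 mm. A picture is of the moment at which its call begins. camera_model takes no time and is no camera call.
- ctrl.close_job(): hands the job in; it is judged then, once.
The state is a dict: "time": time; "joint_positions": joint angles; "qd": joint speeds; "joint_torque": joint torques, N m; "position": TCP position; "tool_rot": TCP orientation; "ft_force": force on the tool from outside, world axes, zero at the start; "torque": the same for the moment, N m; "grip_width": opening from 0.0 (shut) to 1.0 (fully open); "grip_force": force on a finger pad.
Only numpy, scipy, OpenCV 4.12 (cv2) and the standard library are available. Lean on these libraries where they do the work, as an engineer would, in place of code of your own. Each camera call takes 0.05 s, during which the arm holds its last target. There are 200 camera calls.

TASK

Two small bonding jigs stand on the bench, each holding a dental cast. On the jig with the white cast, swing the sprung keeper bar by its red knob over the cast as far as it will go, hold it there against its spring and press the red knob fully down so that its pin locks the bar behind the brass catch; then let go. The bar must stay locked across the white cast, with the cast still in its bed.

Things in the scene. Friction and masses are not known exactly. Their poses are not given: they have to be found in the camera images.
- white_jig: Grey jig plate, 100 x 170 x 10 mm, fixed on the bench, that carries the white cast (an identical jig with a tan cast is a bystander). Origin: centre of its underside, z up. In its frame the cast's bed is at the origin (cast top 43 mm up), the bar's upright hinge at x 0, y +55 mm, the brass catch (36 x 24 mm, top 35 mm up) round x -6 mm, y -55 mm.
- white_hinge (a point): Point on the upright hinge axis of the white jig's steel keeper bar, 51 mm above the bench; axes as the jig's. The bar is 16 mm wide, lies 47 to 55 mm above the bench, and its knob is 110 mm from this axis. At rest the bar points along (0.819, -0.574) in the jig's frame, beside the cast; locked, it points along -y across the cast's middle.
- white_knob (a point): Centre of the upright round red knob (20 mm diameter, 30 mm tall) at the end of the white jig's bar: 94 mm above the bench with the pin up, 80 mm with it down. It turns freely on its spindle, so the gripper need not turn with the bar. Grip it from above with the fingertips at most 23 mm below this point, so that they clear the bar when it is pressed.
- white_arm (a joint): Angle of the white jig's bar, rad: 0 at rest, growing clockwise seen from above to a hard stop at 1.08. A torsion spring always pulls it back (1 N at the knob at rest, 4 N at the end). Between 0.97 and 1.08 the pin is over the catch's open slot and can be pressed in; on release the bar springs back onto the catch's lip and stays at about 0.96.
- white_pin (a joint): How far the white jig's locking pin and its red knob are pressed down, m: 0 up, 0.014 fully down. It stays where it is left (rubs with 2.5 N; press with 5 to 10 N). Up, its 8 mm tip clears the catch by 5 mm; pressed before the bar is home it strikes the catch.
- white_cast (a point): A point in the middle of the loose white cast (55 x 60 x 31 mm), 12 mm above its underside; it starts within 3 mm of the middle of the jig's bed, whose rim is 4 mm high.
Not all that is in view belongs to the job. What is shaped like the part that bears white_cast but black is not meant.

How it is judged:
By the outcome, as a careful person would: the job done as asked, in the order asked, and still so for the second after the job is handed in, with the robot touching nothing.
It also fails if it takes over 27 s, if anything falls off the work surface, if the arm or the gripper's body presses on something with over 40 N, if the wrist force passes 120 N, or if a joint passes its speed limit or range.

## Working session

There is one attempt and no reset: what is moved stays moved. The work goes in short steps, Python scripts to look and compute and a tool call to move; the robot and the scene stay as the last step left them, time stands still between calls to the robot, and variables do not carry over. Pictures are saved under pics/ and viewed, at most 10 in all, crops included, and the job is handed in when it is done.

Besides the shell and the picture viewer there is one more tool, called after "Call:" as a command line: name --argument value ..., lists and objects as JSON in quotes. step_arm: Moves the arm, as the interface text tells. Its arguments: {"type":"object","properties":{"commands":{"type":"array"},"gripper":{"type":"number"},"force":{"type":"number"}},"required":["commands"]}

```bash
mkdir -p pics; python3 - <<'E'
from bench import ctrl
import cv2
for n in("top","side"):
    im=ctrl.get_image(n); cv2.imwrite(f"pics/{n}0.png",im[...,::-1])
    m=ctrl.camera_model(n); print(n,m["fx"],m["cx"],m["cy"],m["R"],m["t"])
s=ctrl.get_state();print(s["time"],s["position"],s["tool_rot"])
E
```

```text
top 590.1627328528915 317.57077657535126 237.1366201210175 [[ 0.00896413 -0.99987366  0.01312633]
 [-0.98742657 -0.01092283 -0.15770052]
 [ 0.15782397 -0.01154764 -0.98739974]] [-0.02169732  0.4487884   1.14890096]
side 512.314169851019 322.2788491852056 241.4154072979695 [[-0.93209694 -0.36217151 -0.0052056 ]
 [-0.14994215  0.39889907 -0.90465291]
 [ 0.32971602 -0.84244367 -0.42611738]] [0.37887067 0.13490093 0.83900379]
0.1 [ 0.19425165 -0.61980113  0.23557347] [-3.10377455e+00 -4.75171384e-01  5.81387141e-04]
```

View pics/top0.png

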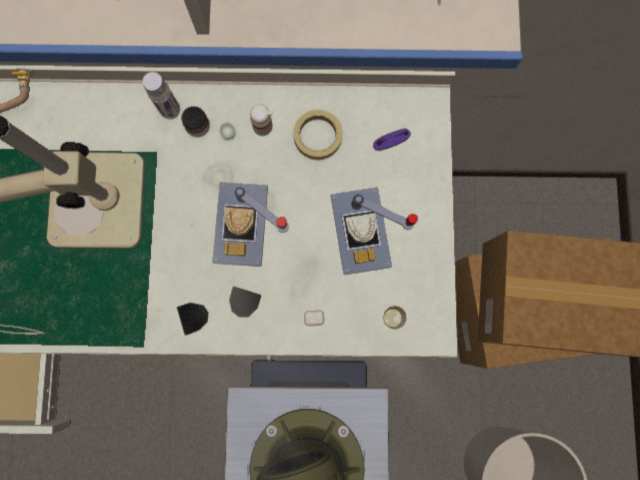

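View pics/side0.png

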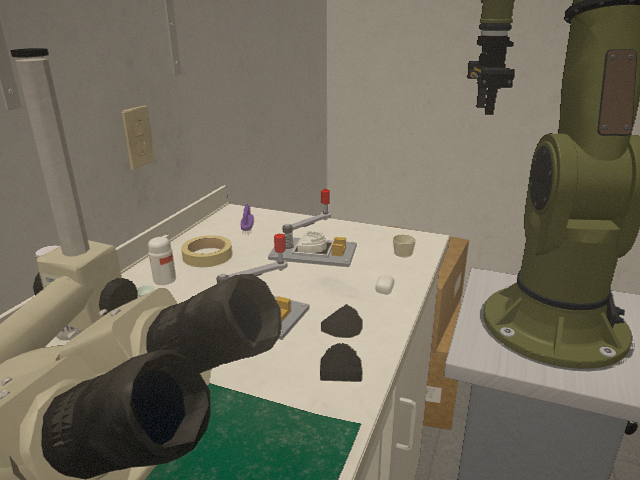

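The top view shows the white cast at about (361,230), its hinge at (358,201), its knob at (412,219) and its catch at (365,256). In the side view the white jig's knob is at (325,197). The tan jig is the left one in the top view.

```bash
cat > h.py <<'E'
import numpy as np,cv2
from bench import ctrl
def ray(n,u,v):
    m=ctrl.camera_model(n);R=np.array(m["R"]);t=np.array(m["t"])
    d=R.T@np.array([(u-m["cx"])/m["fx"],(v-m["cy"])/m["fy"],1]);return -R.T@t,d/np.linalg.norm(d)
def onz(n,u,v,z):
    c,d=ray(n,u,v);return c+d*(z-c[2])/d[2]
def tri(a,b):
    A=0;B=0
    for n,p in(("top",a),("side",b)):
        c,d=ray(n,*p);P=np.eye(3)-np.outer(d,d);A=A+P;B=B+P@c
    return np.linalg.solve(A,B)
def red(im,x0,x1,y0,y1):
    i=im.astype(int);m=((i[...,0]>120)&(i[...,1]<60)&(i[...,2]<60)).astype(np.uint8)
    k=np.zeros_like(m);k[y0:y1,x0:x1]=m[y0:y1,x0:x1]
    return k
E
python3 - <<'E'
from h import *
T=cv2.imread("pics/top0.png")[...,::-1];S=cv2.imread("pics/side0.png")[...,::-1]
def box(k):
    y,x=np.nonzero(k);return x.min(),x.max(),y.min(),y.max(),x.mean(),y.mean(),len(x)
kt=red(T,390,440,195,240);ks=red(S,305,345,180,215)
bt=box(kt);bs=box(ks);print(bt,bs)
print("tri",tri(bt[4:6],((bs[0]+bs[1])/2,(bs[2]+bs[3])/2)), "z94",onz("top",*bt[4:6],.1))
print("side@94",onz("side",(bs[0]+bs[1])/2,(bs[2]+bs[3])/2,.094))
hsv=cv2.cvtColor(np.ascontiguousarray(T),cv2.COLOR_RGB2HSV)
print(T[265,352],T[200,345],T[230,340],T[280,330],T[201,358])
# plate: bluish grey
i=T.astype(int)
k=((i[...,2]-i[...,0]>4)&(i.sum(2)>200)&(i.sum(2)<520)).astype(np.uint8)
r=np.zeros_like(k);r[180:280,322:396]=k[180:280,322:396]
r=cv2.morphologyEx(r,cv2.MORPH_OPEN,np.ones((3,3)))
c=max(cv2.findContours(r,0,1)[0],key=cv2.contourArea)
rect=cv2.minAreaRect(c);p=cv2.boxPoints(rect);print(rect)
W=np.array([onz("top",*q,.01) for q in p]);print(W.round(4),W.mean(0));print(np.linalg.norm(W-np.roll(W,1,0),axis=1))
print("hinge",onz("top",358,201,.06))
o=cv2.resize(T[170:290,310:430],None,fx=5,fy=5,interpolation=cv2.INTER_NEAREST)[...,::-1].copy()
cv2.polylines(o,[((p-[310,170])*5+2).astype(int)],True,(0,255,0));cv2.imwrite("pics/crop.png",o)
E
```

```text
(np.int64(408), np.int64(416), np.int64(215), np.int64(222), np.float64(412.21666666666664), np.float64(218.31666666666666), 60) (np.int64(321), np.int64(328), np.int64(189), np.int64(203), np.float64(324.8041237113402), np.float64(196.09278350515464), 97)
tri [ 0.47820876 -0.19839261  0.09260945] z94 [ 0.47713217 -0.1969908   0.1       ]
side@94 [ 0.47644695 -0.19485249  0.094     ]
[113 115 130] [114 118 136] [110 114 129] [191 189 175] [107 109 123]
((367.0540466308594, 229.32432556152344), (80.55550384521484, 60.1700325012207), 80.53767395019531)
[[ 0.543  -0.0441  0.01  ]
 [ 0.5656 -0.1677  0.01  ]
 [ 0.3993 -0.1931  0.01  ]
 [ 0.3778 -0.0719  0.01  ]] [ 0.47141198 -0.11919078  0.01      ]
[0.16745685 0.12569678 0.16818335 0.12303803]
hinge [ 0.51870591 -0.09660393  0.06      ]
```

View pics/crop.png

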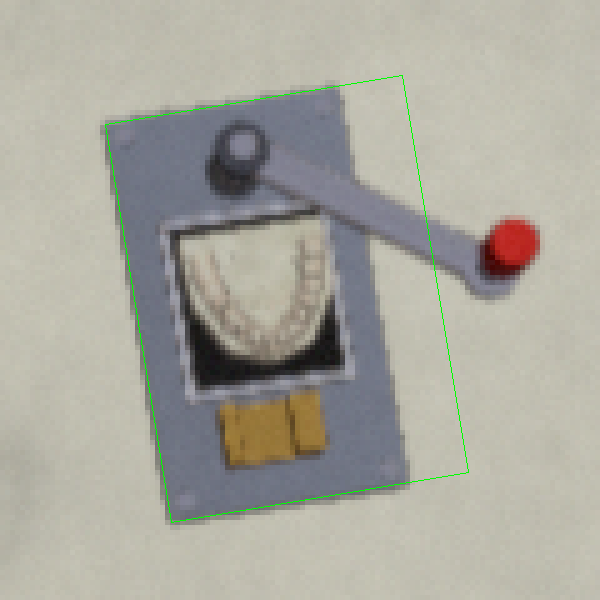

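The crop shows that minAreaRect was spoiled by the bar. The true plate corners in the crop are about (105,122), (342,86), (408,487) and (171,521), so I'll use those.

```bash
python3 - <<'E'
from h import *
from scipy.spatial.transform import Rotation as Ro
p=np.array([(105,122),(342,86),(408,487),(171,521)])/5+[310-.4,170-.4]
W=np.array([onz("top",*q,.01) for q in p]);c=W.mean(0)
print(np.linalg.norm(W-np.roll(W,1,0),axis=1),c)
ey=(W[0]+W[1]-W[2]-W[3])[:2];ey/=np.linalg.norm(ey);ex=np.array([ey[1],-ey[0]])
h=c[:2]+.055*ey
print("yaw",np.degrees(np.arctan2(ex[1],ex[0])),"hinge",h)
for a in(0,.2,.4,.6,.8,.96,1.03,1.08):
    b=-.6113-a;k=h+.11*(np.cos(b)*ex+np.sin(b)*ey);print(a,k.round(4),np.linalg.norm(k).round(4))
s=ctrl.get_state();print(s["position"]);print(Ro.from_rotvec(s["tool_rot"]).as_matrix().round(3))
E
```

```text
[0.16817658 0.10004817 0.1695034  0.09779494] [ 0.46902409 -0.10645351  0.01      ]
yaw -80.88637764544276 hinge [ 0.52332978 -0.09774191]
0 [ 0.4753 -0.1967] 0.5144
0.2 [ 0.4566 -0.1852] 0.4927
0.4 [ 0.4405 -0.1702] 0.4722
0.6 [ 0.4278 -0.1523] 0.4541
0.8 [ 0.4189 -0.1322] 0.4392
0.96 [ 0.4147 -0.1151] 0.4304
1.03 [ 0.4138 -0.1075] 0.4275
1.08 [ 0.4134 -0.102 ] 0.4258
[ 0.19425165 -0.61980113  0.23557347]
[[ 0.954  0.299 -0.001]
 [ 0.299 -0.954  0.002]
 [-0.    -0.002 -1.   ]]
```

```bash
cat >> h.py <<'E'
from scipy.spatial.transform import Rotation as Ro
def Rt(az,tilt):  # tool x at azimuth az, z down then tilted by tilt deg toward base
    return Ro.from_euler("z",az,degrees=True)*Ro.from_matrix(np.diag([1.,-1,-1]))*Ro.from_euler("y",-tilt,degrees=True)
def go(p,az=-14,tilt=8):
    s=ctrl.get_state();R=Ro.from_rotvec(s["tool_rot"]);T=Rt(az,tilt)
    print("t",round(s["time"],2),"pos",s["position"].round(4) if hasattr(s["position"],"round") else s["position"],"f",np.round(s["ft_force"],1),"w",s["grip_width"],s["grip_force"],"q",np.round(s["joint_positions"],2))
    print("travel_mm",(1e3*R.inv().apply(np.array(p)-s["position"])).round(1),"turn",np.degrees((R.inv()*T).as_rotvec()).round(1),"z",T.apply([0,0,1]).round(3))
E
python3 -c "
from h import *
go([.4765,-.197,.17])"
```

```text
t 0.1 pos [ 0.1943 -0.6198  0.2356] f [ 0.6 -0.4 -0.5] w 1.0011817777856904 0.0 q [ 1.28  0.32 -0.07  1.45  0.02  1.37 -0.06]
travel_mm [ 395.8 -318.9   66.1] turn [ 2.1 -7.8 31.4] z [-0.135  0.034 -0.99 ]
```

Call:
step_arm --commands '[{"travel": [0.396, -0.319, 0.066], "turn": [2.1, -7.8, 31.4]}, {"travel": [0.396, -0.319, 0.066], "turn": [2.1, -7.8, 31.4]}, {"travel": [0.396, -0.319, 0.066], "turn": [2.1, -7.8, 31.4]}, {"travel": [0.396, -0.319, 0.066], "turn": [2.1, -7.8, 31.4]}, {"travel": [0.396, -0.319, 0.066], "turn": [2.1, -7.8, 31.4]}]' --gripper 0.7 --force 40

```text
time: 0.6
position: [0.3251, -0.4256, 0.2056]
tool_rot: [-3.095, 0.386, 0.218]
ft_force: [0.2, -0.7, 0.8]
grip_width: 0.716
grip_force: 0.0
```

```bash
python3 -c "
from h import *
go([.4765,-.197,.17])"
```

```text
t 0.6 pos [ 0.3251 -0.4256  0.2056] f [ 0.2 -0.7  0.8] w 0.7164535343631756 0.0 q [ 0.95  0.19 -0.14  1.69  0.1   1.39 -1.04]
travel_mm [  94.7 -258.9   22.1] turn [ 0.1  0.  -0.2] z [-0.135  0.034 -0.99 ]
```

Call:
step_arm --commands '[{"travel": [0.095, -0.259, 0.022], "turn": [0, 0, 0]}, {"travel": [0.095, -0.259, 0.022], "turn": [0, 0, 0]}, {"travel": [0.095, -0.259, 0.022], "turn": [0, 0, 0]}, {"travel": [0.095, -0.259, 0.022], "turn": [0, 0, 0]}, {"travel": [0.095, -0.259, 0.022], "turn": [0, 0, 0]}]'

```text
time: 1.1
position: [0.4611, -0.2184, 0.174]
tool_rot: [-3.095, 0.382, 0.216]
ft_force: [0.7, -0.7, 0.3]
grip_width: 0.702
grip_force: 0.0
```

Call:
step_arm --commands '[{"travel": [0, 0, 0], "turn": [0, 0, 0]}, {"travel": [0, 0, 0], "turn": [0, 0, 0]}]'

```text
time: 1.3
position: [0.4608, -0.2188, 0.1739]
tool_rot: [-3.096, 0.375, 0.218]
ft_force: [-0.3, -0.4, -0.5]
grip_width: 0.701
grip_force: 0.0
```

```bash
python3 -c "
from h import *
go([.4765,-.197,.092])"
```

```text
t 1.3 pos [ 0.4608 -0.2188  0.1739] f [-0.3 -0.4 -0.5] w 0.7006709692194191 0.0 q [ 0.67  0.19 -0.33  1.76  0.08  1.35 -1.49]
travel_mm [ 21.4 -25.   79.6] turn [0.1 0.  0.2] z [-0.135  0.034 -0.99 ]
```

Call:
step_arm --commands '[{"travel": [0.0195, -0.025, 0.01], "turn": [0, 0, 0]}, {"travel": [0.02, -0.025, 0.03], "turn": [0, 0, 0]}, {"travel": [0.021, -0.025, 0.055], "turn": [0, 0, 0]}, {"travel": [0.0214, -0.025, 0.0796], "turn": [0, 0, 0]}, {"travel": [0.0214, -0.025, 0.0796], "turn": [0, 0, 0]}]'

```text
time: 1.8
position: [0.4726, -0.1995, 0.0894]
tool_rot: [-3.093, 0.386, 0.227]
ft_force: [0.1, 0.3, 0.3]
grip_width: 0.702
grip_force: 0.0
```

```bash
python3 - <<'E'
from h import *
go([.4765,-.197,.092])
T=ctrl.get_image("top");S=ctrl.get_image("side")
a=cv2.resize(T[160:280,320:480],(640,480),interpolation=2);b=cv2.resize(S[130:250,250:410],(640,480),interpolation=2)
cv2.imwrite("pics/c1.png",cv2.resize(np.hstack([a,b]),(800,300))[...,::-1])
E
```

```text
t 1.8 pos [ 0.4726 -0.1995  0.0894] f [0.1 0.3 0.3] w 0.7015705093359103 0.0 q [ 0.64  0.28 -0.34  1.83  0.11  1.19 -1.57]
travel_mm [ 2.7 -3.4 -3. ] turn [ 0.1  0.4 -0.2] z [-0.135  0.034 -0.99 ]
```

View pics/c1.png

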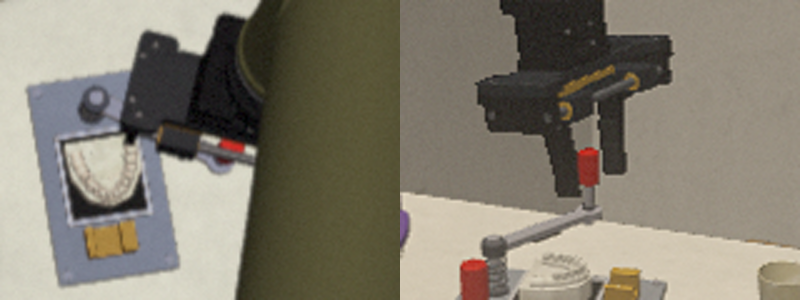

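The knob sits between the open fingers, at about (588,167) in the right half. I'll correct a few mm and close.

Call:
step_arm --commands '[{"travel": [0.003, -0.0035, -0.003], "turn": [0, 0, 0]}, {"travel": [0.003, -0.0035, -0.003], "turn": [0, 0, 0]}]'

```text
time: 2.1
position: [0.4824, -0.1961, 0.0971]
tool_rot: [-3.096, 0.381, 0.21]
ft_force: [-0.1, 0.3, -0.1]
grip_width: 0.704
grip_force: 0.0
```

Call:
step_arm --commands '[{"travel": [0, 0, 0], "turn": [0, 0, 0]}, {"travel": [0, 0, 0], "turn": [0, 0, 0]}, {"travel": [0, 0, 0], "turn": [0, 0, 0]}, {"travel": [0, 0, 0], "turn": [0, 0, 0]}, {"travel": [0, 0, 0], "turn": [0, 0, 0]}]' --gripper 0.0 --force 40

```text
time: 2.6
position: [0.4805, -0.196, 0.0951]
tool_rot: [-3.095, 0.381, 0.216]
ft_force: [0.1, 0.8, 0.8]
grip_width: 0.33
grip_force: 0.0
```

```bash
python3 - <<'E'
from h import *
go([.4765,-.197,.092])
s=ctrl.get_state();R=Ro.from_rotvec(s["tool_rot"]);p0=np.array(s["position"])
h=np.array([.5233,-.0977]);r=p0[:2]-h;print(np.linalg.norm(r))
for a in (.1,.2,.3,.4,.5,.6,.7,.8,.9,1.,1.06,1.09):
    q=np.array([[np.cos(a),np.sin(a)],[-np.sin(a),np.cos(a)]])@r
    d=np.r_[h+q,p0[2]]-p0
    print(a,(h+q).round(4),(1e3*R.inv().apply(d)).round(1))
E
```

```text
t 2.6 pos [ 0.4805 -0.196   0.0951] f [0.1 0.8 0.8] w 0.33004065085338724 0.0 q [ 0.63  0.28 -0.35  1.82  0.11  1.2  -1.58]
travel_mm [-3.1  2.   3.6] turn [ 0.1 -0.  -0.1] z [-0.135  0.034 -0.99 ]
0.10719790115845275
0.1 [ 0.4709 -0.1912] [-10.4  -2.3   1.4]
0.2 [ 0.4618 -0.1855] [-20.5  -5.6   2.9]
0.3 [ 0.4533 -0.1789] [-30.2 -10.    4.2]
0.4 [ 0.4456 -0.1715] [-39.4 -15.2   5.5]
0.5 [ 0.4386 -0.1634] [-48.1 -21.4   6.7]
0.6 [ 0.4325 -0.1546] [-56.1 -28.5   7.8]
0.7 [ 0.4272 -0.1453] [-63.3 -36.3   8.8]
0.8 [ 0.423  -0.1354] [-69.8 -44.8   9.7]
0.9 [ 0.4197 -0.1252] [-75.4 -53.9  10.5]
1.0 [ 0.4175 -0.1148] [-80.1 -63.5  11.1]
1.06 [ 0.4166 -0.1084] [-82.4 -69.5  11.4]
1.09 [ 0.4164 -0.1052] [-83.4 -72.5  11.6]
```

Call:
step_arm --commands '[{"travel": [-0.003, 0.001, 0.002], "turn": [0, 0, 0]}, {"travel": [-0.003, 0.001, 0.002], "turn": [0, 0, 0]}, {"travel": [-0.003, 0.001, 0.002], "turn": [0, 0, 0]}, {"travel": [-0.003, 0.001, 0.002], "turn": [0, 0, 0]}, {"travel": [-0.003, 0.001, 0.002], "turn": [0, 0, 0]}]'

```text
time: 3.1
position: [0.477, -0.1964, 0.0934]
tool_rot: [-3.096, 0.382, 0.216]
ft_force: [-0.1, -0.5, -0.5]
grip_width: 0.215
grip_force: 40.0
```

```bash
cat > arc.py <<'E'
import sys
from h import *
def arc(h,angs,z=None):
    s=ctrl.get_state();R=Ro.from_rotvec(s["tool_rot"]);p0=np.array(s["position"])
    go(p0);r=p0[:2]-h;e0=np.array([.4753,-.1967])-h
    u=r/np.linalg.norm(r);a0=np.arctan2(e0[1],e0[0])-np.arctan2(u[1],u[0]);print("rad",np.linalg.norm(r),"ang",a0)
    for a in angs:
        q=np.array([[np.cos(a),np.sin(a)],[-np.sin(a),np.cos(a)]])@r
        print(a,(h+q).round(4),(1e3*R.inv().apply(np.r_[h+q,p0[2]]-p0)).round(1))
E
python3 -c "
from arc import *
arc(np.array([.5233,-.0977]),[.06,.12,.18,.24,.3])"
```

```text
t 3.1 pos [ 0.477  -0.1964  0.0934] f [-0.1 -0.5 -0.5] w 0.21499318061609501 39.99985670205206 q [ 0.63  0.28 -0.35  1.83  0.11  1.19 -1.57]
travel_mm [0. 0. 0.] turn [ 0.1 -0.  -0.1] z [-0.135  0.034 -0.99 ]
rad 0.1090217487223055 ang -0.012905460944435454
0.06 [ 0.4712 -0.1935] [-6.3 -1.4  0.9]
0.12 [ 0.4655 -0.1902] [-12.5  -3.3   1.8]
0.18 [ 0.4601 -0.1865] [-18.6  -5.5   2.6]
0.24 [ 0.4549 -0.1826] [-24.6  -8.    3.4]
0.3 [ 0.4499 -0.1783] [-30.4 -11.    4.2]
```

Call:
step_arm --commands '[{"travel": [-0.0063, -0.0014, 0.0009], "turn": [0, 0, 0]}, {"travel": [-0.0125, -0.0033, 0.0018], "turn": [0, 0, 0]}, {"travel": [-0.0186, -0.0055, 0.0026], "turn": [0, 0, 0]}, {"travel": [-0.0246, -0.008, 0.0034], "turn": [0, 0, 0]}, {"travel": [-0.0304, -0.011, 0.0042], "turn": [0, 0, 0]}]'

```text
time: 3.6
position: [0.4494, -0.1777, 0.0935]
tool_rot: [-3.096, 0.381, 0.216]
ft_force: [1.5, -1.2, -2.7]
grip_width: 0.22
grip_force: 40.0
```

Call:
step_arm --commands '[{"travel": [0, 0, 0], "turn": [0, 0, 0]}]'

```text
time: 3.7
position: [0.4491, -0.1774, 0.0935]
tool_rot: [-3.096, 0.38, 0.217]
ft_force: [0.6, -1.5, -2.7]
grip_width: 0.216
grip_force: 40.0
```

```bash
python3 - <<'E'
from arc import *
arc(np.array([.5233,-.0977]),[.06,.12,.18,.24,.3,.36])
T=ctrl.get_image("top");S=ctrl.get_image("side")
a=cv2.resize(T[160:280,320:480],(640,480),interpolation=2);b=cv2.resize(S[130:250,250:410],(640,480),interpolation=2)
cv2.imwrite("pics/c2.png",cv2.resize(np.hstack([a,b]),(800,300))[...,::-1])
E
```

```text
t 3.7 pos [ 0.4491 -0.1774  0.0935] f [ 0.6 -1.5 -2.7] w 0.2160866805947305 39.999291063286364 q [ 0.64  0.22 -0.36  1.9   0.09  1.18 -1.57]
travel_mm [0. 0. 0.] turn [ 0.1  0.  -0. ] z [-0.135  0.034 -0.99 ]
rad 0.10884936491004929 ang 0.298284459206434
0.06 [ 0.4445 -0.1728] [-5.6 -3.3  0.8]
0.12 [ 0.4401 -0.1679] [-10.9  -7.    1.5]
0.18 [ 0.4361 -0.1628] [-16.  -11.    2.2]
0.24 [ 0.4323 -0.1574] [-20.9 -15.3   2.9]
0.3 [ 0.4289 -0.1519] [-25.5 -19.8   3.6]
0.36 [ 0.4258 -0.1461] [-29.9 -24.7   4.2]
```

View pics/c2.png

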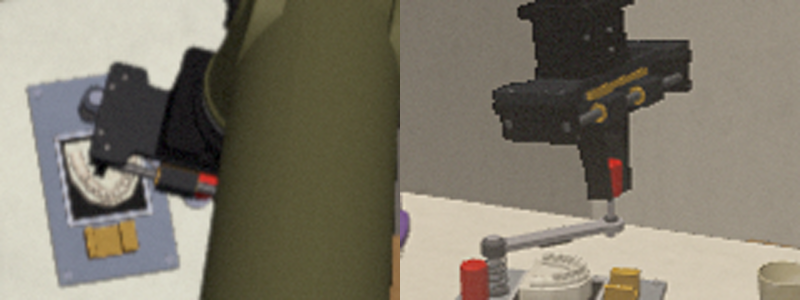

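The knob is gripped, at about (615,177) in the right half, and the bar has begun to swing. I'll continue along the arc.

Call:
step_arm --commands '[{"travel": [-0.0056, -0.0033, 0.0008], "turn": [0, 0, 0]}, {"travel": [-0.0109, -0.007, 0.0015], "turn": [0, 0, 0]}, {"travel": [-0.016, -0.011, 0.0022], "turn": [0, 0, 0]}, {"travel": [-0.0209, -0.0153, 0.0029], "turn": [0, 0, 0]}, {"travel": [-0.0255, -0.0198, 0.0036], "turn": [0, 0, 0]}]'

```text
time: 4.3
position: [0.4292, -0.1523, 0.0936]
tool_rot: [-3.096, 0.381, 0.217]
ft_force: [-0.3, -3.4, -2.3]
grip_width: 0.215
grip_force: 40.0
```

```bash
python3 - <<'E'
from arc import *
arc(np.array([.5233,-.0977]),[.06,.12,.18,.24,.3,.36])
E
```

```text
t 4.3 pos [ 0.4292 -0.1523  0.0936] f [-0.3 -3.4 -2.3] w 0.21478544949843723 39.99960407149047 q [ 0.63  0.16 -0.37  1.97  0.07  1.17 -1.59]
travel_mm [0. 0. 0.] turn [ 0.1 -0.  -0.1] z [-0.135  0.034 -0.99 ]
rad 0.10875957390653969 ang 0.5933158064893185
0.06 [ 0.4261 -0.1466] [-4.4 -4.8  0.6]
0.12 [ 0.4234 -0.1407] [-8.4 -9.9  1.2]
0.18 [ 0.421  -0.1346] [-12.2 -15.2   1.7]
0.24 [ 0.419  -0.1284] [-15.6 -20.7   2.1]
0.3 [ 0.4173 -0.1221] [-18.7 -26.4   2.6]
0.36 [ 0.416  -0.1157] [-21.5 -32.3   2.9]
```

Call:
step_arm --commands '[{"travel": [-0.0044, -0.0048, 0.0006], "turn": [0, 0, 0]}, {"travel": [-0.0084, -0.0099, 0.0012], "turn": [0, 0, 0]}, {"travel": [-0.0122, -0.0152, 0.0017], "turn": [0, 0, 0]}, {"travel": [-0.0156, -0.0207, 0.0021], "turn": [0, 0, 0]}, {"travel": [-0.0187, -0.0264, 0.0026], "turn": [0, 0, 0]}]'

```text
time: 4.8
position: [0.4173, -0.122, 0.0935]
tool_rot: [-3.096, 0.381, 0.218]
ft_force: [-2.1, -4.4, -0.8]
grip_width: 0.216
grip_force: 40.0
```

```bash
python3 - <<'E'
from arc import *
arc(np.array([.5233,-.0977]),[.04,.08,.11,.14,.16,.18,.2])
E
```

```text
t 4.8 pos [ 0.4173 -0.122   0.0935] f [-2.1 -4.4 -0.8] w 0.21601859707418425 39.999865712597966 q [ 0.6   0.12 -0.4   2.01  0.05  1.16 -1.63]
travel_mm [0. 0. 0.] turn [ 0.1  0.  -0.1] z [-0.135  0.034 -0.99 ]
rad 0.10873288528116512 ang 0.8938860173303875
0.04 [ 0.4164 -0.1177] [-1.9 -3.9  0.3]
0.08 [ 0.4157 -0.1135] [-3.6 -7.9  0.5]
0.11 [ 0.4153 -0.1102] [ -4.8 -10.9   0.7]
0.14 [ 0.415 -0.107] [ -5.9 -14.    0.8]
0.16 [ 0.4148 -0.1048] [ -6.6 -16.1   0.9]
0.18 [ 0.4147 -0.1026] [ -7.2 -18.1   1. ]
0.2 [ 0.4146 -0.1005] [ -7.8 -20.2   1.1]
```

Call:
step_arm --commands '[{"travel": [-0.0025, -0.004, 0.0003], "turn": [0, 0, 0]}, {"travel": [-0.0045, -0.008, 0.0005], "turn": [0, 0, 0]}, {"travel": [-0.0058, -0.011, 0.0007], "turn": [0, 0, 0]}, {"travel": [-0.0069, -0.014, 0.0008], "turn": [0, 0, 0]}]'

```text
time: 5.2
position: [0.4147, -0.1068, 0.0936]
tool_rot: [-3.095, 0.381, 0.216]
ft_force: [-0.1, -3.6, -3.0]
grip_width: 0.22
grip_force: 40.0
```

Call:
step_arm --commands '[{"travel": [-0.0005, -0.002, 0.0001], "turn": [0, 0, 0]}, {"travel": [-0.0005, -0.002, 0.0001], "turn": [0, 0, 0]}]'

```text
time: 5.4
position: [0.4146, -0.1047, 0.0936]
tool_rot: [-3.095, 0.381, 0.216]
ft_force: [-1.1, -4.5, -1.8]
grip_width: 0.215
grip_force: 40.0
```

```bash
python3 - <<'E'
from arc import *
arc(np.array([.5233,-.0977]),[.01,.02,.03])
E
```

```text
t 5.4 pos [ 0.4146 -0.1047  0.0936] f [-1.1 -4.5 -1.8] w 0.21542337610443513 39.99958704924211 q [ 0.59  0.11 -0.41  2.03  0.04  1.16 -1.66]
travel_mm [0. 0. 0.] turn [ 0.1 -0.  -0. ] z [-0.135  0.034 -0.99 ]
rad 0.10889918276971064 ang 1.0547450036412753
0.01 [ 0.4146 -0.1036] [-0.3 -1.   0. ]
0.02 [ 0.4145 -0.1026] [-0.6 -2.1  0.1]
0.03 [ 0.4145 -0.1015] [-0.9 -3.1  0.1]
```

Call:
step_arm --commands '[{"travel": [-0.0003, -0.0015, 0], "turn": [0, 0, 0]}, {"travel": [-0.0003, -0.0015, 0], "turn": [0, 0, 0]}]'

```text
time: 5.6
position: [0.4146, -0.1035, 0.0936]
tool_rot: [-3.095, 0.381, 0.217]
ft_force: [-0.8, -4.8, -2.1]
grip_width: 0.217
grip_force: 40.0
```

Call:
step_arm --commands '[{"travel": [-0.0003, -0.0015, 0], "turn": [0, 0, 0]}, {"travel": [-0.0003, -0.0015, 0], "turn": [0, 0, 0]}]'

```text
time: 5.8
position: [0.4145, -0.102, 0.0936]
tool_rot: [-3.095, 0.381, 0.217]
ft_force: [-2.7, -3.4, -2.7]
grip_width: 0.219
grip_force: 40.0
```

Call:
step_arm --commands '[{"travel": [-0.0003, -0.0015, 0], "turn": [0, 0, 0]}, {"travel": [-0.0003, -0.0015, 0], "turn": [0, 0, 0]}]'

```text
time: 6.0
position: [0.4145, -0.1016, 0.0936]
tool_rot: [-3.097, 0.382, 0.217]
ft_force: [-2.0, -6.2, -3.6]
grip_width: 0.219
grip_force: 40.0
```

Call:
step_arm --commands '[{"travel": [-0.0003, -0.0015, 0], "turn": [0, 0, 0]}, {"travel": [-0.0003, -0.0015, 0], "turn": [0, 0, 0]}]'

```text
time: 6.2
position: [0.4145, -0.101, 0.0937]
tool_rot: [-3.098, 0.383, 0.216]
ft_force: [-1.8, -8.8, -4.0]
grip_width: 0.218
grip_force: 40.0
```

The stop is reached, since the force is rising while the position hardly changes. I'll ease off 1.5 mm and press straight down.

Call:
step_arm --commands '[{"travel": [0, 0.0015, 0], "turn": [0, 0, 0]}, {"travel": [0.0005, 0.0015, 0.0035], "turn": [0, 0, 0]}, {"travel": [0.001, 0.0015, 0.007], "turn": [0, 0, 0]}, {"travel": [0.0014, 0.0015, 0.01], "turn": [0, 0, 0]}, {"travel": [0.0017, 0.0015, 0.012], "turn": [0, 0, 0]}]'

```text
time: 6.7
position: [0.4145, -0.1016, 0.0821]
tool_rot: [-3.097, 0.382, 0.216]
ft_force: [-2.2, -6.7, 2.0]
grip_width: 0.215
grip_force: 40.0
```

Call:
step_arm --commands '[{"travel": [0.0001, 0, 0.001], "turn": [0, 0, 0]}, {"travel": [0.0002, 0, 0.002], "turn": [0, 0, 0]}]'

```text
time: 6.9
position: [0.4145, -0.1016, 0.0802]
tool_rot: [-3.097, 0.383, 0.216]
ft_force: [-3.2, -6.8, 1.3]
grip_width: 0.215
grip_force: 40.0
```

Call:
step_arm --commands '[{"travel": [0.0001, 0, 0.001], "turn": [0, 0, 0]}, {"travel": [0.0001, 0, 0.001], "turn": [0, 0, 0]}]'

```text
time: 7.1
position: [0.4145, -0.1016, 0.0794]
tool_rot: [-3.097, 0.383, 0.216]
ft_force: [-2.7, -6.0, 2.7]
grip_width: 0.216
grip_force: 40.0
```

Call:
step_arm --commands '[{"travel": [0.0001, 0, 0.001], "turn": [0, 0, 0]}, {"travel": [0.0001, 0, 0.001], "turn": [0, 0, 0]}]'

```text
time: 7.3
position: [0.4146, -0.1016, 0.0792]
tool_rot: [-3.097, 0.383, 0.216]
ft_force: [-4.5, -6.0, 8.4]
grip_width: 0.221
grip_force: 40.0
```

Call:
step_arm --commands '[{"travel": [0, 0, 0.0005], "turn": [0, 0, 0]}, {"travel": [0, 0, 0.0005], "turn": [0, 0, 0]}]'

```text
time: 7.5
position: [0.4146, -0.1017, 0.0791]
tool_rot: [-3.097, 0.383, 0.216]
ft_force: [-4.4, -6.2, 11.4]
grip_width: 0.212
grip_force: 40.0
```

Call:
step_arm --commands '[{"travel": [0.0006, 0.0025, -0.0005], "turn": [0, 0, 0]}, {"travel": [0.0013, 0.005, -0.0007], "turn": [0, 0, 0]}, {"travel": [0.002, 0.0075, -0.0008], "turn": [0, 0, 0]}, {"travel": [0.0027, 0.0095, -0.0009], "turn": [0, 0, 0]}, {"travel": [0.0027, 0.0095, -0.0009], "turn": [0, 0, 0]}]'

```text
time: 8.0
position: [0.4153, -0.111, 0.0792]
tool_rot: [-3.096, 0.383, 0.215]
ft_force: [-4.3, -3.8, 8.5]
grip_width: 0.218
grip_force: 40.0
```

```bash
python3 - <<'E'
from arc import *
arc(np.array([.5233,-.0977]),[-.02])
E
```

```text
t 8.0 pos [ 0.4153 -0.111   0.0792] f [-4.3 -3.8  8.5] w 0.21823093626556953 40.00174056971446 q [ 0.59  0.13 -0.41  2.04  0.05  1.13 -1.66]
travel_mm [0. 0. 0.] turn [ 0.1 -0.1 -0.1] z [-0.135  0.034 -0.99 ]
rad 0.10880085503924863 ang 0.9969604682189344
-0.02 [ 0.4156 -0.1131] [ 0.8  2.  -0.1]
```

Call:
step_arm --commands '[{"travel": [0.0008, 0.002, -0.0003], "turn": [0, 0, 0]}, {"travel": [0.0012, 0.003, -0.0004], "turn": [0, 0, 0]}, {"travel": [0.0012, 0.003, -0.0004], "turn": [0, 0, 0]}]'

```text
time: 8.3
position: [0.4157, -0.1141, 0.0793]
tool_rot: [-3.096, 0.382, 0.215]
ft_force: [-2.0, -3.7, 6.1]
grip_width: 0.216
grip_force: 40.0
```

Call:
step_arm --commands '[{"travel": [0.0004, 0.001, -0.0001], "turn": [0, 0, 0]}, {"travel": [0.0004, 0.001, -0.0001], "turn": [0, 0, 0]}]'

```text
time: 8.5
position: [0.4159, -0.115, 0.0793]
tool_rot: [-3.096, 0.382, 0.215]
ft_force: [-3.6, -4.7, 6.4]
grip_width: 0.215
grip_force: 40.0
```

Call:
step_arm --commands '[{"travel": [0, 0, 0], "turn": [0, 0, 0]}, {"travel": [0, 0, 0], "turn": [0, 0, 0]}, {"travel": [0, 0, 0], "turn": [0, 0, 0]}, {"travel": [0, 0, 0], "turn": [0, 0, 0]}, {"travel": [0, 0, 0], "turn": [0, 0, 0]}]' --gripper 0.7

```text
time: 9.0
position: [0.4155, -0.114, 0.0779]
tool_rot: [-3.095, 0.38, 0.216]
ft_force: [-0.3, 0.6, -0.9]
grip_width: 0.585
grip_force: 0.0
```

Call:
step_arm --commands '[{"travel": [0, 0, -0.015], "turn": [0, 0, 0]}, {"travel": [0, 0, -0.035], "turn": [0, 0, 0]}, {"travel": [0, 0, -0.06], "turn": [0, 0, 0]}, {"travel": [0, 0, -0.09], "turn": [0, 0, 0]}, {"travel": [0, 0, -0.11], "turn": [0, 0, 0]}]'

```text
time: 9.5
position: [0.4311, -0.1179, 0.1887]
tool_rot: [-3.096, 0.381, 0.213]
ft_force: [0.8, 0.1, 0.1]
grip_width: 0.7
grip_force: 0.0
```

Call:
step_arm --commands '[{"travel": [0.03, 0.05, -0.02], "turn": [0, 0, 0]}, {"travel": [0.06, 0.1, -0.03], "turn": [0, 0, 0]}, {"travel": [0.06, 0.14, -0.03], "turn": [0, 0, 0]}, {"travel": [0.06, 0.18, -0.03], "turn": [0, 0, 0]}, {"travel": [0.06, 0.2, -0.03], "turn": [0, 0, 0]}]'

```text
time: 10.0
position: [0.4411, -0.333, 0.2081]
tool_rot: [-3.096, 0.392, 0.218]
ft_force: [-0.5, -0.0, -0.2]
grip_width: 0.704
grip_force: 0.0
```

```bash
python3 - <<'E'
from h import *
go([.4,-.3,.2])
T=ctrl.get_image("top");S=ctrl.get_image("side")
a=cv2.resize(T[160:280,300:460],(640,480),interpolation=2);b=cv2.resize(S[150:270,240:400],(640,480),interpolation=2)
cv2.imwrite("pics/c3.png",cv2.resize(np.hstack([a,b]),(800,300))[...,::-1])
E
```

```text
t 10.0 pos [ 0.4411 -0.333   0.2081] f [-0.5 -0.  -0.2] w 0.7044337062096294 0.0 q [ 0.78  0.24 -0.25  1.62  0.1   1.42 -1.31]
travel_mm [-46.5 -21.8  14.6] turn [ 0.2  0.  -0.4] z [-0.135  0.034 -0.99 ]
```

View pics/c3.png

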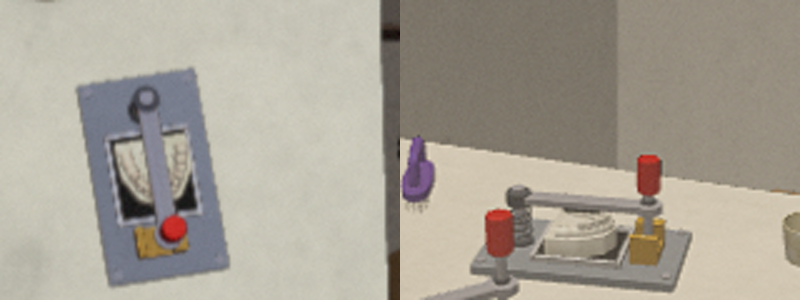

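The bar lies locked across the cast, with the knob at (173,228) left and (649,175) right. The cast is still in its bed. I'll check the knob's height and hand in if it is right.

```bash
python3 - <<'E'
from h import *
T=ctrl.get_image("top");S=ctrl.get_image("side")
def c(k):
    y,x=np.nonzero(k);return (x.min()+x.max())/2,(y.min()+y.max())/2
p=tri(c(red(T,350,400,230,275)),c(red(S,325,365,200,240)));print(p)
if p[2]<.086: print(ctrl.close_job())
E
```

```text
[ 0.4155421  -0.11637522  0.07823086]
the job is handed in; nothing more can be done
None
```

The white jig's bar is locked across the white cast with the pin fully down (knob measured at 78 mm, expected 80 mm), the cast is still in its bed, and the job was handed in at about 10 s of the 27 s allowed.

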